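# Nest the matching duct reducer

### The job

Pick up the red duct reducer that stands by itself on the bench and nest it over the red one in the blue tray, so that it sits fully down on it, upright, with the pair still standing in the tray. Lower it on and let go only once it is seated, do not drop it, and leave the bare-metal reducer in the tray where it stands.

Things in the scene. Friction and masses are not known exactly. Their poses are not given: they have to be found in the camera images.
- loose_red_mid (a point): Red sheet-metal duct reducer alone on the bench, wide open mouth down, 0.15-0.31 kg, 122 mm tall: skirt 110 mm wide and 12 high, taper to a flat 66 mm shoulder 82 mm up, then a straight neck 44 mm wide, 40 high, black cap: grasp this from above. Hollow, 3 mm walls; inside 104 mm wide at the mouth, 60 at the flat ceiling 78 mm up (neck closed). Point: on its axis (z, up), 61 mm above its underside.
- tray_red_mid (a point): Red reducer standing loose in the blue tray, same shape and size: the one to nest onto. Its neck enters the other's hollow until its top meets the ceiling; the upper one then stands 44 mm higher than this one, with about 8 mm of play sideways. Point: on its axis (z, up), half-way up, 61 mm above its underside.
- tray_grey_mid (a point): Bare-metal silver-grey reducer standing loose in the same tray, same shape and size, 150 mm from the red one centre to centre; not to be used or moved. Point: on its axis (z, up), half-way up, 61 mm above its underside.
- tray: Shallow blue plastic tray fixed to the bench, 300 mm along its x, 160 mm along its y, 25 mm high, floor 5 mm thick; the two reducers stand in it 75 mm either side of its centre along its x, either way round. Origin at the centre of its underside, z up.

How it is judged:
By the outcome, as a careful person would: the job done as asked, in the order asked, and still so for the second after the job is handed in, with the robot touching nothing.
It also fails if it takes over 38 s, if anything falls off the work surface, if the arm or the gripper's body presses on something with over 40 N, if the wrist force passes 120 N, or if a joint passes its speed limit or range.

### The arm

A 7-joint arm with a two-finger parallel gripper is mounted at the origin on the work surface. World frame = base frame: x ahead of the robot, y to its left, z up, the work surface at z = 0. Lengths are in mm, angles in degrees, forces in N, time in s.
With the tool pointing down it reaches from about 400 to 850 mm from the base axis. Payload 6.9 kg.
Tool frame: the origin (TCP) lies between the finger pads; the fingertips stand env.nose_length ahead of it and the grasp point (between the pads) lies 3 mm ahead of it (env.nose_length is the distance from the TCP to the fingertips, in mm); z points along the fingers, y is the line along which they close (so a half turn about z gives the same grasp; the last joint's range is limited). The gripper opens to 85 mm and grips with 20 to 120 N. Pads are 22 mm wide; open, the fingers measure 114 mm over their backs; the gripper's body (76 mm by 85 mm) begins 54 mm behind the grasp point. The pads swing forward as they close: fully open they stand 13 mm farther back than shut.
Start: joints at [-67.867, 29.078, -13.613, 85.955, 7.202, 65.827, -8.869], TCP at [173.222, 600.504, 231.975] pointing down, gripper open.
Joint ranges: [-176.47, 176.47], [-13.61, 117.27], [-81.72, 77.17], [0.22, 143.17], [-87.28, 267.28], [10, 112.55], [-165.47, 165.47]. Speed limits (degrees/s): [136.94, 136.94, 180, 180, 180, 180, 180].

### API

Orientations are given as a 3x3 rotation matrix whose columns are the frame's x, y, z axes.
In Python, from cell import env gives the robot as it stands. The module is installed in compiled form; this text tells all that it offers.
- The arm moves only by the shell command python3 -m handwheel 'ROWS' [FORCE]. ROWS is JSON, a list of rows, each a list of 3 entries, a list of its own where there are three numbers: the turn, a rotation vector about the tool's x, y, z in rad, then the shift along the tool's x, y, z in m, then the finger opening in m, from 0 to 0.0854. In form: [[[wx, wy, wz], [tx, ty, tz], grip], ...]. A call has 1 to 12 rows; each row is the pose to reach, as a shift and turn from the pose commanded when the call began, along the tool's axes at that moment; what a row does not reach only later rows make up. A row lasts 1/12 s, in which the tool goes at most 41.7 mm and 7.16 degrees, less where a joint would pass 70% of its speed; a pose out of reach is approached as far as the arm can. A call with a gripper value outside its range is refused whole. The fingers move at their own pace and stop on an object; FORCE is the grip in N (left out, the last holds). Time passes only in rows, so rows that repeat a pose let the fingers close. It gives the time, the measured TCP pose, the force, the opening and the grip force at its end, in the units of the state.
- env.get_state(): the state, without advancing time (a new reading comes with each control period).
- env.camera(name): name is "side" or "top"; returns a dict with "pixels" (400x640x3 uint8, red, green, blue), "range_z" (400x640 float32, mm along the optical axis (not along the pixel's ray), 0 where there is no reading), "fx", "fy", "cx", "cy" (pixels), "k1" (the pictures are not rectified: a ray, as slopes to the right and down, at radius r is drawn at 1 + k1 r^2 times it, then the intrinsics apply), "cam_to_world" (4x4, takes a point from camera to world coordinates). Camera axes: x right, y up, looking along -z (the intrinsics and any distortion apply to the point x, -y, -z); pixel columns grow to the right and rows downward; lengths in mm; the calibration is good to about 2 mm. A picture is of the moment at which its call begins.
- env.close_job(): hands the job in; it is judged then, once.
The state is a dict: "clock": time; "q": joint angles; "qvel": joint speeds; "effort": joint torques, N m; "eef_pos": TCP position; "orientation": TCP orientation; "ft_force": force on the tool from outside, world axes, zero at the start; "wrist_torque": the same for the moment, N m; "grip_width": finger opening in mm; "finger_force": force on a finger pad.
Only numpy, scipy, OpenCV 4.12 (cv2) and the standard library are available. Lean on these libraries where they do the work, as an engineer would, in place of code of your own. Each camera call takes 0.05 s, during which the arm holds its last target. There are 200 camera calls.

## Working session

There is one attempt and no reset: what is moved stays moved. The work goes in short steps, Python scripts to look and compute and a shell command to move; the robot and the scene stay as the last step left them, time stands still between calls to the robot, and variables do not carry over. Pictures are saved under pics/ and viewed, at most 10 in all, crops included, and the job is handed in when it is done.

```bash
mkdir -p pics; cat > h.py <<'E'
import numpy as np, cv2
from cell import env
def snap(n,f):
    c=env.camera(n); cv2.imwrite(f'pics/{f}.png',c['pixels'][...,::-1]); np.savez(f'pics/{f}.npz',**c); return c
def pts(c):
    v,u=np.mgrid[0:400,0:640]; K=np.array([[c['fx'],0,c['cx']],[0,c['fy'],c['cy']],[0,0,1.]])
    p=cv2.undistortPoints(np.stack([u.ravel(),v.ravel()],1).astype(float)[:,None],K,np.array([float(c['k1']),0,0,0,0]))[:,0]
    z=np.asarray(c['range_z'],float).ravel(); P=np.stack([p[:,0]*z,-p[:,1]*z,-z,np.ones_like(z)],1)
    return (P@np.array(c['cam_to_world']).T)[:,:3].reshape(400,640,3)
E
python3 - <<'E'
from h import *
a=snap('top','t0'); b=snap('side','s0')
cv2.imwrite('pics/both.png',cv2.resize(np.vstack([a['pixels'],b['pixels']])[...,::-1],(480,600)))
s=env.get_state(); print(s['eef_pos'],s['orientation'],s['clock'],env.nose_length)
for c in(a,b):print(np.round(c['cam_to_world'],2),c['fx'],c['k1'])
E
```

```text
[173.18051551 600.07457114 231.23739315] [[-9.60825218e-01  2.77154714e-01 -4.06510892e-04]
 [ 2.77155010e-01  9.60824018e-01 -1.51887388e-03]
 [-3.03776282e-05 -1.57203886e-03 -9.99998764e-01]] 0.1 22.0
[[-0.0000e+00  1.0000e+00 -8.0000e-02  4.8524e+02]
 [-1.0000e+00 -0.0000e+00  2.0000e-02  3.1400e+00]
 [ 2.0000e-02  8.0000e-02  1.0000e+00  9.9025e+02]
 [ 0.0000e+00  0.0000e+00  0.0000e+00  1.0000e+00]] 485.3509728900282 -0.02398117017865561
[[-1.0000e+00  8.0000e-02 -6.0000e-02  4.8822e+02]
 [-1.0000e-01 -7.1000e-01  7.0000e-01  5.4375e+02]
 [ 1.0000e-02  7.0000e-01  7.1000e-01  6.5214e+02]
 [ 0.0000e+00  0.0000e+00  0.0000e+00  1.0000e+00]] 442.12512704675385 -0.003877408614435678
```

View pics/both.png

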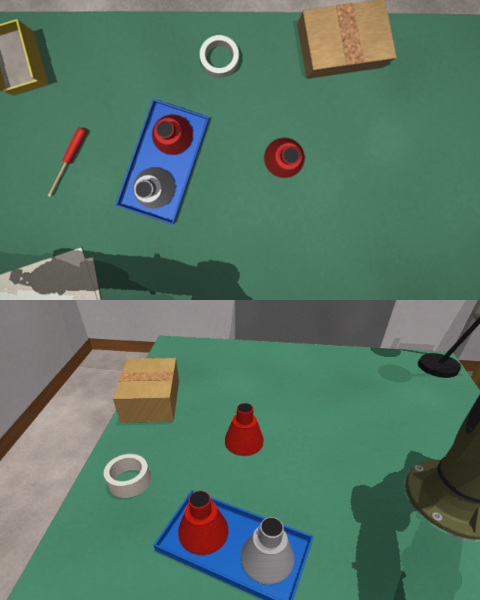

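The composite, scaled by 0.75, has the top view above and the side view below. In top-view full pixels, the loose red cap is near (387,207), the tray red cap near (220,172) and the grey cap near (192,251). I'll measure the caps next.

```bash
python3 - <<'E'
from h import *
for f in('t0','s0'):
    P=pts(np.load(f'pics/{f}.npz'))
    m=(P[...,2]>110)&(P[...,2]<135)&(P[...,0]>300)&(P[...,0]<700)
    n,l,st,ce=cv2.connectedComponentsWithStats(m.astype(np.uint8))
    for i in range(1,n):
        if st[i,4]>60:
            q=P[l==i]; q=q[q[:,2]>np.median(q[:,2])-3]
            (x,y),r=cv2.minEnclosingCircle(q[:,:2].astype(np.float32)); print(f,ce[i].round(),st[i,4],q.mean(0).round(1),round(x,1),round(y,1),round(r,1))
E
```

```text
t0 [220. 172.] 494 [597.7 163.8 126.4] 598.4 163.9 22.1
t0 [388. 207.] 461 [ 534.8 -137.7  121.3] 535.1 -137.8 21.6
t0 [192. 252.] 524 [455.9 211.5 126.3] 455.8 211.6 22.0
s0 [327. 147.] 341 [ 532.9 -134.7  122.3] 532.3 -137.1 22.7
s0 [266. 269.] 740 [596.3 166.6 127.3] 596.9 165.5 22.3
s0 [362. 306.] 873 [454.7 213.9 127.2] 454.2 212.6 22.2
```

```bash
python3 -m handwheel '[[[0,0,0],[-0.02,-0.014,0],0.085],[[0,0,0],[-0.05,-0.035,0],0.085],[[0,0,0],[-0.08,-0.055,0],0.085],[[0,0,0],[-0.11,-0.076,0],0.085],[[0,0,0],[-0.14,-0.097,0],0.085],[[0,0,0],[-0.17,-0.118,0],0.085],[[0,0,0],[-0.2,-0.138,0],0.085],[[0,0,0],[-0.23,-0.159,0],0.085],[[0,0,0],[-0.26,-0.18,0],0.085],[[0,0,0],[-0.29,-0.2,0],0.085],[[0,0,0],[-0.32,-0.221,0],0.085],[[0,0,0],[-0.35,-0.242,0],0.085]]' 40
```

```text
clock: 1.1
eef_pos: [443.1, 269.3, 231.8]
orientation: [[-0.961, 0.277, -0.0], [0.277, 0.961, -0.0], [0.0, -0.0, -1.0]]
ft_force: [0.9, -0.7, -0.2]
grip_width: 84.9
finger_force: 0.0
```

```bash
python3 -m handwheel '[[[0,0,0],[-0.016,-0.03,0],0.085],[[0,0,0],[-0.034,-0.062,0],0.085],[[0,0,0],[-0.053,-0.096,0],0.085],[[0,0,0],[-0.072,-0.131,0],0.085],[[0,0,0],[-0.091,-0.166,0],0.085],[[0,0,0],[-0.11,-0.201,0],0.085],[[0,0,0],[-0.129,-0.236,0.01],0.085],[[0,0,0],[-0.148,-0.271,0.02],0.085],[[0,0,0],[-0.167,-0.305,0.03],0.085],[[0,0,0],[-0.184,-0.336,0.04],0.085],[[0,0,0],[-0.196,-0.358,0.048],0.085],[[0,0,0],[-0.201,-0.367,0.052],0.085]]' 40; python3 -m handwheel '[[[0,0,0],[0,0,0],0.085],[[0,0,0],[0,0,0],0.085]]'
```

```text
clock: 2.1
eef_pos: [533.1, -142.2, 178.5]
orientation: [[-0.959, 0.282, -0.002], [0.282, 0.959, -0.002], [0.002, -0.002, -1.0]]
ft_force: [-0.8, 0.3, 0.3]
grip_width: 84.8
finger_force: 0.0
clock: 2.27
eef_pos: [533.5, -136.4, 179.6]
orientation: [[-0.961, 0.277, -0.001], [0.277, 0.961, 0.001], [0.001, 0.001, -1.0]]
ft_force: [0.6, 1.1, 0.3]
grip_width: 84.9
finger_force: 0.0
```

```bash
python3 - <<'E'
from h import *
b=snap('side','s1'); a=snap('top','t1'); 
cv2.imwrite('pics/c1.png',np.hstack([cv2.resize(a['pixels'][110:310,290:490],(400,400)),cv2.resize(b['pixels'][50:250,230:430],(400,400))])[...,::-1])
print(env.get_state()['eef_pos'])
E
```

```text
[ 533.98815627 -135.00560628  180.34398548]
```

View pics/c1.png

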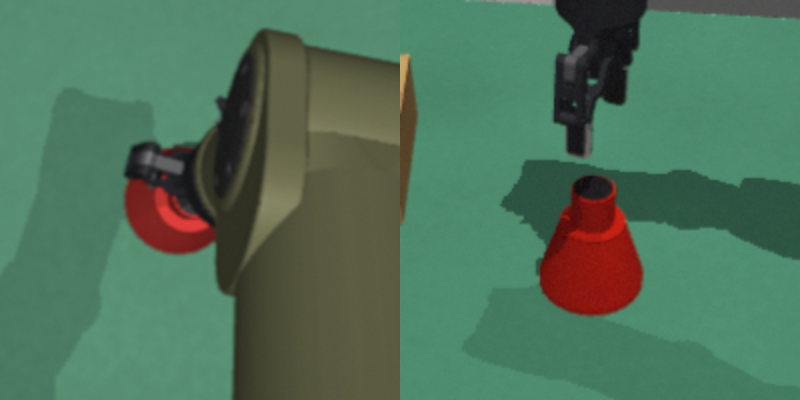

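The picture shows the open fingers above the loose reducer's neck (side crop about (597,190)), lined up with it. I'll descend and grip.

```bash
python3 -m handwheel '[[[0,0,0],[0,0,0.01],0.085],[[0,0,0],[0,0,0.022],0.085],[[0,0,0],[0,0,0.036],0.085],[[0,0,0],[0,0,0.05],0.085],[[0,0,0],[0,0,0.061],0.085],[[0,0,0],[0,0,0.068],0.085],[[0,0,0],[0,0,0.07],0.085],[[0,0,0],[0,0,0.07],0.085],[[0,0,0],[0,0,0.07],0.085]]' 40;  python3 -m handwheel '[[[0,0,0],[0,0,0],0.07],[[0,0,0],[0,0,0],0.06],[[0,0,0],[0,0,0],0.055],[[0,0,0],[0,0,0],0.05],[[0,0,0],[0,0,0],0.046],[[0,0,0],[0,0,0],0.042],[[0,0,0],[0,0,0],0.035],[[0,0,0],[0,0,0],0.035],[[0,0,0],[0,0,0],0.035],[[0,0,0],[0,0,0],0.035]]' 50
```

```text
clock: 3.12
eef_pos: [534.2, -137.0, 110.4]
orientation: [[-0.961, 0.277, 0.001], [0.277, 0.961, -0.0], [-0.001, 0.0, -1.0]]
ft_force: [0.5, -0.2, 0.1]
grip_width: 84.9
finger_force: 0.0
clock: 3.95
eef_pos: [534.0, -137.4, 110.6]
orientation: [[-0.961, 0.277, 0.001], [0.277, 0.961, -0.0], [-0.001, 0.0, -1.0]]
ft_force: [-1.9, 0.8, 5.8]
grip_width: 41.6
finger_force: 49.7
```

```bash
python3 -m handwheel '[[[0,0,0],[0,0,-0.004],0.035],[[0,0,0],[0,0,-0.012],0.035],[[0,0,0],[0,0,-0.024],0.035],[[0,0,0],[0,0,-0.04],0.035],[[0,0,0],[0,0,-0.058],0.035],[[0,0,0],[0,0,-0.077],0.035],[[0,0,0],[0,0,-0.096],0.035],[[0,0,0],[0,0,-0.115],0.035],[[0,0,0],[0,0,-0.132],0.035],[[0,0,0],[0,0,-0.146],0.035],[[0,0,0],[0,0,-0.156],0.035],[[0,0,0],[0,0,-0.16],0.035]]' 50;  python3 -m handwheel '[[[0,0,0],[0,0,0],0.035],[[0,0,0],[0,0,0],0.035],[[0,0,0],[0,0,0],0.035]]' 
python3 - <<'E'
from h import *
b=snap('side','s2'); cv2.imwrite('pics/c2.png',cv2.resize(b['pixels'][0:250,200:450],(500,500))[...,::-1])
s=env.get_state();print(s['eef_pos'],s['ft_force'])
E
```

```text
clock: 4.95
eef_pos: [534.3, -137.5, 271.7]
orientation: [[-0.961, 0.277, 0.002], [0.277, 0.961, -0.001], [-0.002, 0.0, -1.0]]
ft_force: [-0.0, 0.0, -1.8]
grip_width: 41.9
finger_force: 50.9
clock: 5.2
eef_pos: [533.3, -137.2, 269.0]
orientation: [[-0.961, 0.277, -0.002], [0.277, 0.961, 0.0], [0.002, -0.0, -1.0]]
ft_force: [-0.2, -0.7, -2.3]
grip_width: 41.8
finger_force: 50.9
[ 533.37046351 -137.24804667  268.94263317] [-0.06094614  0.54955036 -2.21028943]
```

View pics/c2.png

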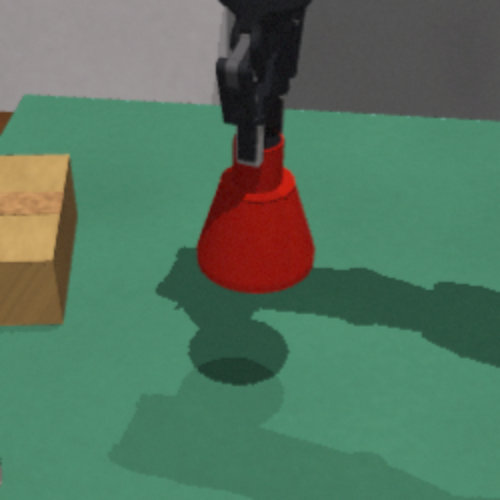

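The reducer is held upright at the crop's (258,220), clear of the bench. Now I'll move it over the tray red one.

```bash
python3 -m handwheel '[[[0,0,0],[0.0005,0.006,0],0.035],[[0,0,0],[0.0015,0.018,0],0.035],[[0,0,0],[0.0027,0.036,0],0.035],[[0,0,0],[0.0043,0.058,0],0.035],[[0,0,0],[0.006,0.082,0],0.035],[[0,0,0],[0.0078,0.106,0],0.035],[[0,0,0],[0.0096,0.13,0],0.035],[[0,0,0],[0.0114,0.154,0],0.035],[[0,0,0],[0.0131,0.178,0],0.035],[[0,0,0],[0.0149,0.202,0],0.035],[[0,0,0],[0.0167,0.226,0],0.035],[[0,0,0],[0.0184,0.25,0],0.035]]' 50;  python3 -m handwheel '[[[0,0,0],[0.0015,0.02,0],0.035],[[0,0,0],[0.0027,0.036,0],0.035],[[0,0,0],[0.0035,0.047,0],0.035],[[0,0,0],[0.004,0.054,0],0.035],[[0,0,0],[0.0043,0.0578,0],0.035],[[0,0,0],[0.0043,0.0578,0],0.035],[[0,0,0],[0.0043,0.0578,0],0.035],[[0,0,0],[0.0043,0.0578,0],0.035],[[0,0,0],[0.0043,0.0578,0],0.035]]' 
python3 - <<'E'
from h import *
b=snap('side','s3'); cv2.imwrite('pics/c3.png',cv2.resize(b['pixels'][100:400,150:450],(600,600))[...,::-1])
s=env.get_state();print(s['eef_pos'],s['ft_force'])
P=pts(b)
# rim of held mouth: lowest band of held red part
h=cv2.cvtColor(b['pixels'],cv2.COLOR_RGB2HSV).astype(int)
red=((h[...,0]<8)|(h[...,0]>172))&(h[...,1]>150)&(np.hypot(P[...,0]-597,P[...,1]-164)<90)
from scipy.optimize import least_squares
def fit(lo,hi,r):
    q=P[red&(P[...,2]>lo)&(P[...,2]<hi)]
    f=least_squares(lambda c:np.hypot(q[:,0]-c[0],q[:,1]-c[1])-(c[2] if r is None else r),[597,164] if r else [597,164,50],loss='soft_l1');print(lo,hi,len(q),f.x.round(1))
q=P[red];print(np.histogram(q[:,2],np.arange(0,300,10)))
fit(159,168,55);fit(7,15,55);fit(243,258,22)
E
```

```text
clock: 6.25
eef_pos: [585.1, 110.8, 269.7]
orientation: [[-0.961, 0.276, -0.001], [0.276, 0.961, 0.001], [0.001, 0.0, -1.0]]
ft_force: [0.3, -0.9, -2.2]
grip_width: 41.6
finger_force: 50.9
clock: 7.0
eef_pos: [597.5, 163.4, 270.1]
orientation: [[-0.96, 0.279, 0.0], [0.279, 0.96, -0.001], [-0.0, -0.0, -1.0]]
ft_force: [0.4, -0.2, -2.9]
grip_width: 41.9
finger_force: 51.0
[597.43172161 163.6530897  270.11109763] [-0.03136386  0.71989451 -2.89664189]
(array([ 16, 232, 390, 386, 357, 356, 338, 310, 592, 104,  89,  24,   0,
         0,   0,   8, 294, 531, 558, 546, 525, 503, 477, 454, 762, 191,
       137, 114,  87]), array([  0,  10,  20,  30,  40,  50,  60,  70,  80,  90, 100, 110, 120,
       130, 140, 150, 160, 170, 180, 190, 200, 210, 220, 230, 240, 250,
       260, 270, 280, 290]))
159 168 238 [597.3 162.6]
7 15 103 [596.8 164. ]
243 258 290 [597.3 162.8]
```

View pics/c3.png

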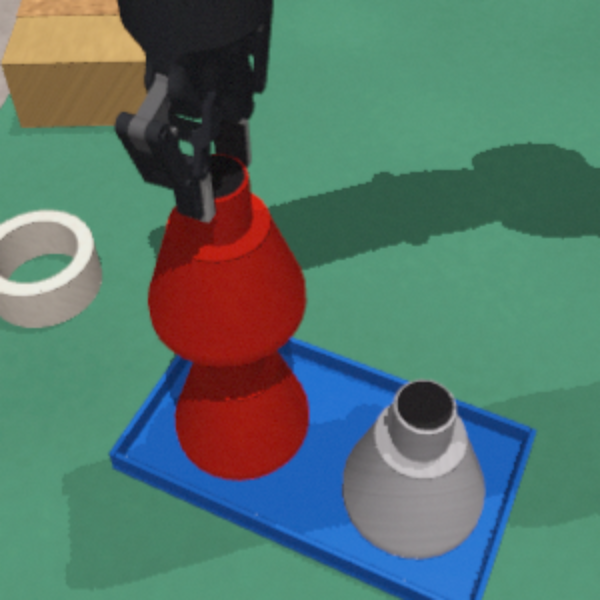

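The held reducer (crop about (228,280)) is directly over the tray red one (about (242,420)), to within 1.5 mm by the fits. The grey one is clear at (415,470). I'll lower it with a 1 mm correction.

```bash
python3 -m handwheel '[[[0,0,0],[0,0.001,0.004],0.035],[[0,0,0],[0,0.001,0.012],0.035],[[0,0,0],[0,0.001,0.022],0.035],[[0,0,0],[0,0.001,0.032],0.035],[[0,0,0],[0,0.001,0.042],0.035],[[0,0,0],[0,0.001,0.052],0.035],[[0,0,0],[0,0.001,0.062],0.035],[[0,0,0],[0,0.001,0.072],0.035],[[0,0,0],[0,0.001,0.082],0.035],[[0,0,0],[0,0.001,0.091],0.035],[[0,0,0],[0,0.001,0.098],0.035],[[0,0,0],[0,0.001,0.102],0.035]]' 50;  python3 -m handwheel '[[[0,0,0],[0,0,0.001],0.035],[[0,0,0],[0,0,0.002],0.035],[[0,0,0],[0,0,0.003],0.035],[[0,0,0],[0,0,0.004],0.035],[[0,0,0],[0,0,0.005],0.035],[[0,0,0],[0,0,0.006],0.035],[[0,0,0],[0,0,0.006],0.035],[[0,0,0],[0,0,0.006],0.035]]'
```

```text
clock: 8.05
eef_pos: [597.2, 165.5, 166.7]
orientation: [[-0.961, 0.277, -0.001], [0.277, 0.961, -0.0], [0.001, -0.001, -1.0]]
ft_force: [0.0, 0.7, -2.1]
grip_width: 41.6
finger_force: 51.0
clock: 8.72
eef_pos: [597.7, 165.6, 162.0]
orientation: [[-0.961, 0.277, 0.0], [0.277, 0.961, -0.0], [-0.0, -0.0, -1.0]]
ft_force: [0.4, -0.2, -2.0]
grip_width: 42.0
finger_force: 51.0
```

```bash
python3 -m handwheel '[[[0,0,0],[0,0,0.0005],0.035],[[0,0,0],[0,0,0.001],0.035],[[0,0,0],[0,0,0.0015],0.035],[[0,0,0],[0,0,0.002],0.035],[[0,0,0],[0,0,0.002],0.035],[[0,0,0],[0,0,0.002],0.035]]';  python3 -m handwheel '[[[0,0,0],[0,0,0.0004],0.035],[[0,0,0],[0,0,0.0008],0.035],[[0,0,0],[0,0,0.001],0.035],[[0,0,0],[0,0,0.001],0.035],[[0,0,0],[0,0,0.001],0.035]]'
```

```text
clock: 9.22
eef_pos: [597.6, 165.6, 159.9]
orientation: [[-0.961, 0.277, -0.0], [0.277, 0.961, -0.0], [0.0, -0.0, -1.0]]
ft_force: [-0.9, 0.0, -2.0]
grip_width: 41.6
finger_force: 51.0
clock: 9.63
eef_pos: [597.8, 165.7, 159.7]
orientation: [[-0.961, 0.277, 0.001], [0.277, 0.961, 0.0], [-0.001, 0.0, -1.0]]
ft_force: [-2.6, 0.1, 6.0]
grip_width: 41.7
finger_force: 51.6
```

Contact came at the expected height: 159.7 measured against 159.5, with the force up 8 N, so it is seated. I'll release slowly and retreat.

```bash
python3 -m handwheel '[[[0,0,0],[0,0,0],0.043],[[0,0,0],[0,0,0],0.046],[[0,0,0],[0,0,0],0.05],[[0,0,0],[0,0,0],0.06],[[0,0,0],[0,0,0],0.07],[[0,0,0],[0,0,0],0.08],[[0,0,0],[0,0,0],0.085],[[0,0,0],[0,0,0],0.085],[[0,0,0],[0,0,0],0.085],[[0,0,0],[0,0,0],0.085]]' 20; python3 - <<'E'
from h import *
b=snap('side','s4'); cv2.imwrite('pics/c4.png',cv2.resize(b['pixels'][100:400,150:450],(600,600))[...,::-1])
E
```

```text
clock: 10.47
eef_pos: [597.6, 165.7, 159.0]
orientation: [[-0.961, 0.277, -0.0], [0.277, 0.961, -0.0], [0.0, -0.0, -1.0]]
ft_force: [0.3, -0.3, -0.3]
grip_width: 85.0
finger_force: 0.0
```

View pics/c4.png

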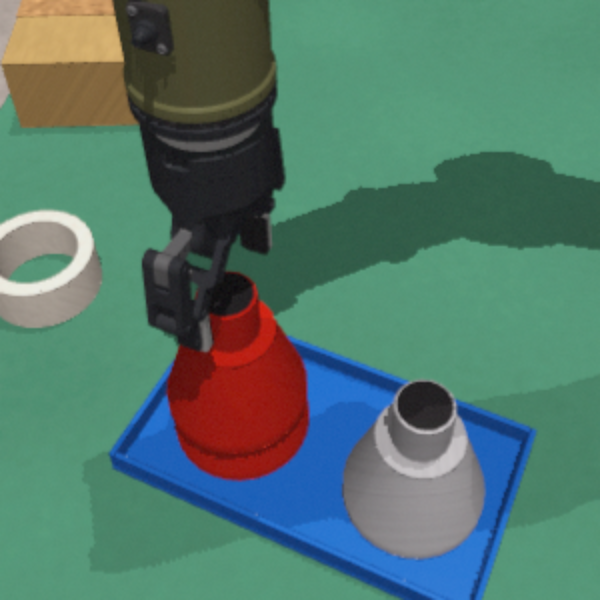

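The red pair stands nested and upright at about (240,380), the fingers are open and clear of the neck, and the grey one has not moved. I'll lift away.

```bash
python3 -m handwheel '[[[0,0,0],[0,0,-0.004],0.085],[[0,0,0],[0,0,-0.012],0.085],[[0,0,0],[0,0,-0.022],0.085],[[0,0,0],[0,0,-0.034],0.085],[[0,0,0],[0,0,-0.05],0.085],[[0,0,0],[0,0,-0.066],0.085],[[0,0,0],[0,0,-0.082],0.085],[[0,0,0],[0,0,-0.094],0.085],[[0,0,0],[0,0,-0.1],0.085],[[0,0,0],[0,0,-0.1],0.085],[[0,0,0],[0,0,-0.1],0.085]]'; python3 - <<'E'
from h import *
b=snap('side','s5'); P=pts(b); cv2.imwrite('pics/c5.png',cv2.resize(b['pixels'][100:400,150:450],(450,450))[...,::-1])
for x,y,lo,hi in((597,165,155,185),(455,212,115,140)):
    m=(np.hypot(P[...,0]-x,P[...,1]-y)<40)&(P[...,2]>lo)&(P[...,2]<hi); q=P[m]; q=q[q[:,2]>np.percentile(q[:,2],70)-3]; print(len(q),np.median(q,0).round(1),cv2.minEnclosingCircle(q[:,:2].astype(np.float32)))
E
```

```text
clock: 11.43
eef_pos: [597.6, 165.6, 259.3]
orientation: [[-0.961, 0.277, 0.001], [0.277, 0.961, 0.0], [-0.001, 0.0, -1.0]]
ft_force: [0.5, 1.2, -0.3]
grip_width: 85.2
finger_force: 0.0
619 [597.1 167.7 171.2] ((597.1138916015625, 165.32862854003906), 22.431074142456055)
692 [454.7 213.6 127.2] ((453.9294738769531, 212.50173950195312), 22.546640396118164)
```

View pics/c5.png

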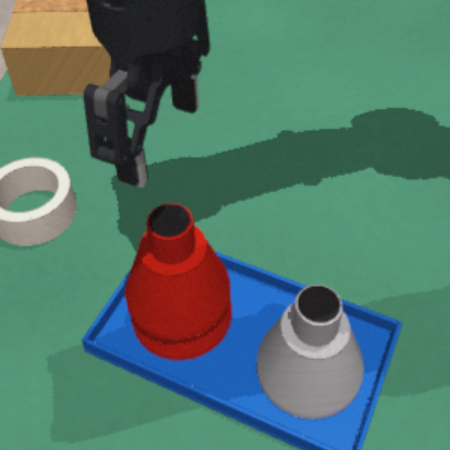

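The red pair's cap is at 171.2 mm, 44.0 mm above the grey one's. The gripper is clear, and the grey reducer at (310,350) has not moved.

```bash
python3 -c "
from cell import env
print(env.close_job())"
```

```text
the job is handed in; nothing more can be done
None
```

The loose red reducer is nested fully down and upright on the red one in the tray (cap 44 mm higher, as specified), the grey one has not moved, and the job was handed in at about 11.5 s.

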